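# Load the photon counter and hold its shutter open at the rider

## Task

Stand the small capped vial fully down in the round well of the grey photon counter and shut its hinged hood lid completely over it. Only then pull the spring-loaded shutter slide out by its upright black knob until the slide's pointer lines up with the rider on the white scale, and finish while still holding it there, since it springs shut when let go. Never draw the shutter while the lid is open, and leave the rider and the other things on the bench where they are.

Things in the scene. Friction and masses are not known exactly. Their poses are not given: they have to be found in the camera images.
- vial: capped glass sample vial, the only loose vial, upright on the bench to the right of the counter: 59 mm tall, body 28 mm across up to 48 mm, above that a white cap 24 mm across. Origin: centre of its underside; z up its axis. 25 to 50 g
- counter: photon counter, fixed to the bench, grey. Origin at bench level under its middle; x points from its front to its back, y to its left, z up. In its frame: main housing x -12 to 76, y -92 to 51, deck (top) at z 66 mm; lower front ledge x -92 to -12, same y, top at z 34 mm, in front of the housing; dark detector tube on its left flank to y +164, below the deck
- well (a point): centre of the mouth of the well, in the counter's deck at z = 66 mm; axes as the counter's. Round bore 31 mm across, 26 mm deep, chamfered, with a 1.5 mm high collar round it: a seated vial stands with its underside 26 mm below this point and 33 mm of it above the deck
- lid (a joint): angle of the lid, rad: 0 shut, about 1.75 to 2.05 at the start (standing open at the right of the well, leaning outwards), stop at 2.1. It has a friction hinge (about 0.08 N m): stays where it is left, so it must be pushed all the way down
- lid_hinge (a point): middle of the lid's hinge line, which runs along the counter's x axis on the right edge of the deck (48 mm right of the well's centre, at deck height); axes as the counter's
- lid_edge (a point): middle of the outer edge of the lid's roof, farthest from the hinge. The lid is a hollow aluminium hood, 78 mm along the hinge, 80 mm across, 42 mm high, with a small black tab on its free side; shut, this point lies 80 mm to the left of the hinge and 42 mm above it, and the lid turns about the hinge line, upwards and to the counter's right
- shutter: the flat steel shutter slide, 24 mm wide, lying along the counter's x on the front ledge, 22 mm left of the counter's middle line. It is pulled out towards the counter's front (-x of the counter), travel 45 mm; a return spring pulls it in with about 4 N at rest and 10 N at full travel. Axes as the counter's
- shutter_knob (a point): the place to take hold of the slide, inside the head of its upright round black knob: head 22 mm across, from 3 mm below this point to 7 mm above it; waist below it 17 mm across; foot flange 26 mm across, up to 24 mm below this point; the ledge is 34 mm below. With the slide shut the knob's axis is 50 mm in front of the housing's front face
- shutter_pointer (a point): tip of the thin dark pointer blade that the slide carries over the scale; moves with the slide; axes as the counter's
- rider_mark (a point): tip of the thin dark blade of the rider, the small dark clip (12 mm long, 10 mm high) on the rail along the right side of the white scale. It is 14 to 38 mm in front of the pointer at the start, different each time; it is held by friction. The two are lined up when they have the same x in the counter's frame
- lab_timer: white lab timer lying on the bench, 66x62x18 mm, a bystander; origin under its centre
- petri_dish: petri dish with lid, 61 mm across, 15 mm high, a bystander; origin under its centre
- dropper_bottle: brown dropper bottle far from the counter, 33 mm across, 102 mm high, a bystander; origin under its centre

How it is judged:
By the outcome, as a careful person would: the job done as asked, in the order asked, and still so for the second after the job is handed in, while the arm keeps its last pose, push and grip.
It also fails if it takes over 67 s, if anything falls off the work surface, if the arm or the gripper's body presses on something with over 40 N, if the wrist force passes 120 N, or if a joint passes its speed limit or range.

## Robot

A 6-joint arm with a two-finger parallel gripper is mounted at the origin on a cart in front of the work surface, level with it; the furniture and walls round the work are solid. World frame = base frame: x ahead of the robot, y to its left, z up, the work surface at z = 0. Lengths are in mm, angles in rad, forces in N, time in s.
With the tool pointing down it reaches from about 350 to 975 mm from the base axis. Payload 7.1 kg.
Tool frame: the origin (TCP) lies between the finger pads; the fingertips stand 17 mm ahead of it and the grasp point (between the pads) lies 2 mm behind it; z points along the fingers, y is the line along which they close (so a half turn about z gives the same grasp; the last joint's range is limited). The gripper opens to 88 mm and grips with 3 to 60 N. Pads are 20 mm wide; open, the fingers measure 115 mm over their backs; the gripper's body (75 mm by 178 mm) begins 61 mm behind the grasp point.
Start: joints at [-1.368, 0.423, 1.63, -0, 1.089, -0.019], TCP at [137.511, -609.669, 239.675] pointing down, gripper open.
Joint ranges: [-3, 3], [-0.9, 2.11], [0.09, 2.58], [-1.31, 4.45], [0.11, 2.69], [-2.54, 2.54]. Speed limits (rad/s): [2.39, 2.39, 3.01, 3.14, 3.14, 3.14].

## Interface

Orientations are given as a rotation vector (axis times angle).
In Python, from workcell import ctrl gives the robot as it stands.
- The arm moves only by the shell command python3 jog.py [OPENING], which reads ROWS from standard input. ROWS is one flat JSON list of numbers that holds 1 to 5 rows one after another, with no inner brackets; each row has 6 numbers: dx, dy, dz in units of 5 mm, then a rotation vector rx, ry, rz in rad; each row shifts and turns the commanded pose from where the row before left it, along the tool's axes as they then stand; what a row does not reach is not made up. A row lasts 1/12 s, in which the tool goes at most 41.7 mm and 0.125 rad, less where a joint would pass 70% of its speed; a pose out of reach is approached as far as the arm can. OPENING is the finger opening in mm, set as the command begins (- or left out keeps the last). The fingers move at their own pace and stop on an object; the grip force is fixed at half the most. Time passes only in rows, so rows that do not move let the fingers close. It prints the time, the measured TCP pose, the force, the opening and the grip force at its end. Input that does not fit is refused with a message, and nothing moves.
- ctrl.get_obs(): the state, without advancing time (a new reading comes with each control period).
- ctrl.get_image(name): name is "side" or "top" or "wrist"; returns a dict with "img" (420x560x3 uint8, red, green, blue), "fx", "fy", "cx", "cy" (pixels), "k1" (the pictures are not rectified: a ray, as slopes to the right and down, at radius r is drawn at 1 + k1 r^2 times it, then the intrinsics apply), "R" (3x3) and "t" (3): a world point X has camera coordinates R X + t. Camera axes: x right, y down, z forward; pixel columns grow to the right and rows downward; lengths in mm; the calibration is good to about 2 mm. A picture is of the moment at which its call begins. There is no depth.
- ctrl.close_job(): hands the job in; it is judged then, once.
The state is a dict: "t": time; "qpos": joint angles; "qvel": joint speeds; "joint_torque": joint torques, N m; "ee_pos": TCP position; "orientation": TCP orientation; "ft_force": force on the tool from outside, world axes, zero at the start; "moment": the same for the moment, N m; "width": finger opening in mm; "grasp_force": force on a finger pad.
Only numpy, scipy, OpenCV 4.12 (cv2) and the standard library are available. Lean on these libraries where they do the work, as an engineer would, in place of code of your own. Each camera call takes 0.05 s, during which the arm holds its last target. There are 200 camera calls.

## Working session

There is one attempt and no reset: what is moved stays moved. The work goes in short steps, Python scripts to look and compute and a shell command to move; the robot and the scene stay as the last step left them, time stands still between calls to the robot, and variables do not carry over. Pictures are saved under pics/ and viewed, at most 10 in all, crops included, and the job is handed in when it is done.

```bash
ls; mkdir -p pics; cat > h.py <<'E'
import numpy as np, cv2
from workcell import ctrl
def grab(n):
    d=ctrl.get_image(n); return d
def save(d,f): cv2.imwrite('pics/'+f,cv2.cvtColor(d['img'],cv2.COLOR_RGB2BGR))
def K(d): return np.array([[d['fx'],0,d['cx']],[0,d['fy'],d['cy']],[0,0,1.]]),np.array([d['k1'],0,0,0,0.])
def proj(d,P):
    k,D=K(d); R=np.array(d['R']); 
    return cv2.projectPoints(np.array(P,float).reshape(-1,3),cv2.Rodrigues(R)[0],np.array(d['t'],float),k,D)[0].reshape(-1,2)
def ray(d,uv):
    k,D=K(d); R=np.array(d['R']); t=np.array(d['t'])
    p=cv2.undistortPoints(np.array(uv,float).reshape(-1,1,2),k,D).reshape(-1,2)
    v=np.c_[p,np.ones(len(p))]@R
    return -R.T@t, v/np.linalg.norm(v,axis=1)[:,None]
def onz(d,uv,z):
    c,v=ray(d,uv); return c+v*((z-c[2])/v[:,2])[:,None]
def tri(d1,a,d2,b):
    A=np.zeros((3,3));B=np.zeros(3)
    for d,u in((d1,a),(d2,b)):
        c,v=ray(d,[u]);M=np.eye(3)-np.outer(v[0],v[0]);A+=M;B+=M@c
    return np.linalg.solve(A,B)
E
python3 - <<'E'
from h import *
for n in('side','top','wrist'):
    d=grab(n);save(d,n+'0.png');R=np.array(d['R']);print(n,-R.T@np.array(d['t']),R[2],d['fx'],d['k1'])
o=ctrl.get_obs();print(o)
E
```

```text
jog.py
pics
workcell.py
  5 jog.py
  3 workcell.py
  8 total
side [ 538.16038012 -956.24800197  500.61995808] [ 0.01414265  0.9185452  -0.3950629 ] 436.8207158491901 -0.022275563459187613
top [ 368.33863292   37.02543207 1393.83748774] [ 0.12285192 -0.0244553  -0.99212365] 448.94372354034675 0.016417723598213713
wrist [ 216.27944309 -591.21449566  383.31830885] [-0.28773076 -0.06441746 -0.95554247] 364.6530406142743 -0.017979163475486188
{'t': 0.15, 'qpos': array([-1.36799199e+00,  4.23692879e-01,  1.63047714e+00, -2.06741552e-05,
        1.08859946e+00, -1.89907836e-02]), 'qvel': array([ 1.01933510e-03, -1.54431284e-03, -2.20067728e-03,  1.35994056e-03,
       -3.43933310e-05,  1.60088693e-03]), 'joint_torque': array([ 1.28323148e-05, -5.44984996e+01, -2.73919630e+01,  6.42756675e-02,
        2.04165996e-02, -8.28187217e-05]), 'ee_pos': array([ 137.43356474, -609.29473335,  239.07769637]), 'orientation': array([-3.12112971e+00, -3.47566759e-01,  1.98223349e-04]), 'ft_force': array([-0.15309456,  0.0457541 , -0.40832633]), 'moment': array([-0.0433688 , -0.0502959 ,  0.01693346]), 'grasp_force': 0.0, 'width': 87.74880141878599}
```
View pics/top0.png

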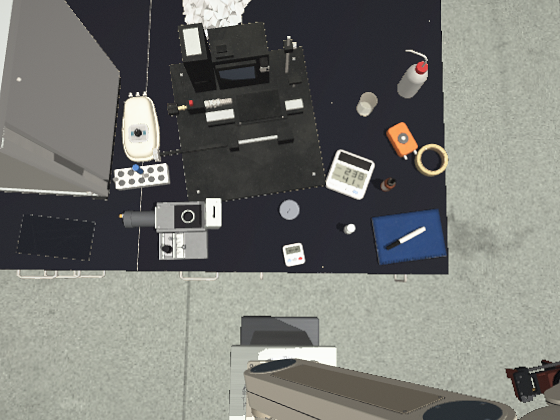

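View pics/side0.png

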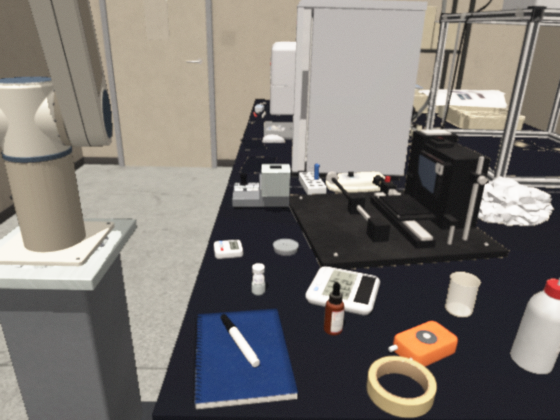

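Top view: counter at about (158-207, 202-259), well (187,216), open lid (213,212), vial (349,229), timer (293,254), petri dish (289,209). Side view: vial at (258,280). Next, coarse positions.

```bash
python3 - <<'E'
from h import *
np.set_printoptions(precision=1,suppress=True)
t=grab('top');s=grab('side')
print('vial cap',onz(t,[[349,229]],59),'well',onz(t,[[187,216]],67),'corners ledge',onz(t,[[160,259],[207,259]],34),'deck',onz(t,[[162,203]],66),'timer',onz(t,[[293,254]],18),'petri',onz(t,[[289,209]],15),'lid',onz(t,[[213,201],[213,226]],120))
print('vial side',onz(s,[[258,293]],0))
def crop(d,x0,y0,w,h,f,k):
    c=d['img'][y0:y0+h,x0:x0+w];cv2.imwrite('pics/'+f,cv2.cvtColor(cv2.resize(c,None,fx=k,fy=k,interpolation=cv2.INTER_CUBIC),cv2.COLOR_RGB2BGR))
a=cv2.resize(t['img'][190:270,110:240],None,fx=6,fy=6,interpolation=cv2.INTER_CUBIC)
cv2.imwrite('pics/tc.png',a[...,::-1])
E
```

```text
vial cap [[ 500.4 -188.9   59. ]] well [[531.1 293.9  67. ]] corners ledge [[404.2 375.4  34. ]
 [406.  235.5  34. ]] deck [[568.9 369.2  66. ]] timer [[425.1 -23.5  18. ]] petri [[564.3  -9.8  15. ]] lid [[568.9 211.4 120. ]
 [497.1 209.1 120. ]]
vial side [[ 508.  -202.6    0. ]]
```

View pics/tc.png

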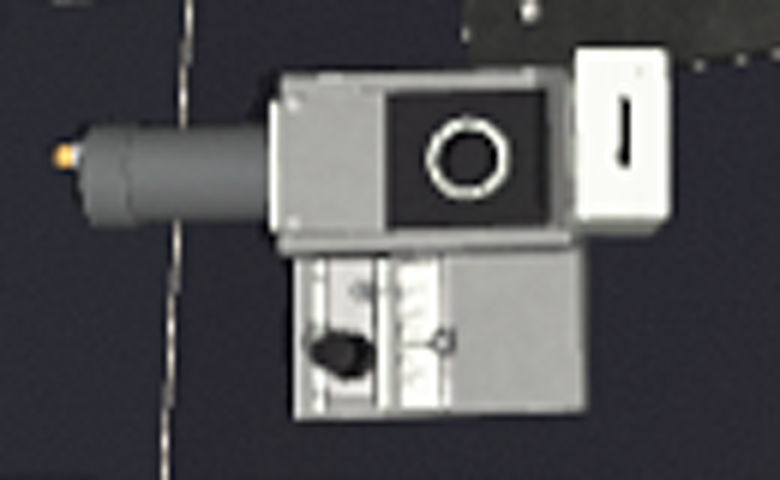

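The counter is nearly square to the world axes. I'll turn the tool so the fingers close along world x (tool x = world +Y), then go over the vial.

Units first: shifts go in units of 5 mm. So 30 mm is 6, 26 mm is 5.2.

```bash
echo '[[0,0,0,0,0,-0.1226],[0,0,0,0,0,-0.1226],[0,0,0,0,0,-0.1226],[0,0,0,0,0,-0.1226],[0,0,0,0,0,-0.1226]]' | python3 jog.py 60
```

```text
refused: ROWS must be one flat list, 6 numbers to a row, no inner brackets. Nothing was moved.
```

I used the wrong layout. The manual says one flat list, 6 numbers to a row, no inner brackets; once more.

```bash
echo '[0,0,0,0,0,-0.1226,0,0,0,0,0,-0.1226,0,0,0,0,0,-0.1226,0,0,0,0,0,-0.1226,0,0,0,0,0,-0.1226]' | python3 jog.py 60
echo '[0,0,0,0,0,-0.1226,0,0,0,0,0,-0.1226,0,0,0,0,0,-0.1226,0,0,0,0,0,-0.1226,0,0,0,0,0,-0.1226]' | python3 jog.py
echo '[0,0,0,0,0,-0.1226,6,5.2,0,0,0,0,6,5.2,0,0,0,0,6,5.2,0,0,0,0,6,5.2,0,0,0,0]' | python3 jog.py
echo '[6,5.2,0,0,0,0,6,5.2,0,0,0,0,6,5.2,0,0,0,0,6,5.2,0,0,0,0,6,5.2,0,0,0,0]' | python3 jog.py
echo '[6,5.2,0,0,0,0,6,5.2,0,0,0,0,6,5.2,0,0,0,0,6,5.2,0,0,0,0,0,0,0,0,0,0]' | python3 jog.py
python3 - <<'E'
from h import *
d=grab('wrist');save(d,'w1.png');o=ctrl.get_obs();print(o['ee_pos'],o['orientation'])
E
```

```text
t: 0.67
ee_pos: [137.5, -609.5, 239.5]
orientation: [-2.868, -1.282, -0.0]
ft_force: [0.2, 0.1, 0.1]
width: 60.8
grasp_force: 0.0
t: 1.08
ee_pos: [137.5, -609.6, 239.5]
orientation: [-2.347, -2.088, -0.0]
ft_force: [-0.2, 0.4, 0.1]
width: 59.8
grasp_force: 0.0
t: 1.5
ee_pos: [242.1, -488.3, 239.5]
orientation: [-2.223, -2.22, -0.0]
ft_force: [0.1, -0.6, -0.2]
width: 59.9
grasp_force: 0.0
t: 1.92
ee_pos: [372.5, -338.1, 239.8]
orientation: [2.222, 2.221, 0.0]
ft_force: [0.4, -0.7, 0.6]
width: 60.0
grasp_force: 0.0
t: 2.33
ee_pos: [479.4, -215.5, 240.0]
orientation: [2.216, 2.225, 0.003]
ft_force: [0.4, 0.5, 1.1]
width: 60.0
grasp_force: 0.0
[ 477.57357422 -217.30713124  239.71115232] [2.21591886e+00 2.22640946e+00 6.94712229e-04]
```

View pics/w1.png

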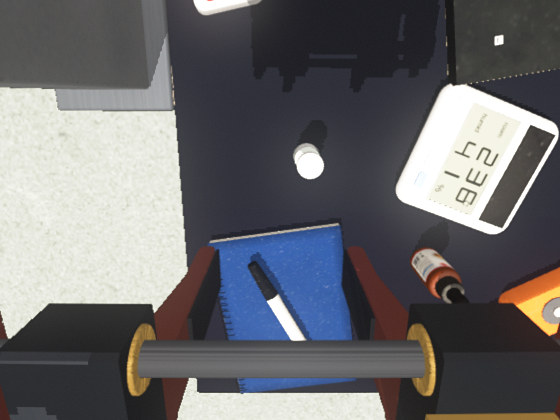

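Wrist view: cap disc near (309,164), body leaning behind it toward (306,150). The vial stands well clear of its neighbours.

```bash
python3 - <<'E'
from h import *
d=grab('wrist');o=ctrl.get_obs()
im=d['img'];g=im.min(2)
m=np.zeros_like(g);m[130:190,280:340]=(g[130:190,280:340]>195)*255
cs,_=cv2.findContours(m,cv2.RETR_EXTERNAL,cv2.CHAIN_APPROX_NONE);c=max(cs,key=cv2.contourArea)
print(cv2.minEnclosingCircle(c),cv2.fitEllipse(c),cv2.boundingRect(c))
print(onz(d,[[309,164]],59),o['ee_pos'])
t=onz(d,[[309,164]],59)[0]
print(proj(d,[t+[12,0,0],t-[12,0,0],t+[0,12,0],t-[0,12,0]]))
import cv2
cv2.imwrite('pics/w1c.png',cv2.resize(im[120:200,270:350,::-1],None,fx=6,fy=6,interpolation=0))
E
```

```text
((310.6970520019531, 160.74630737304688), 16.01573944091797) ((310.93231201171875, 160.73263549804688), (26.381914138793945, 32.35283279418945), 153.04440307617188) (297, 145, 29, 32)
[[ 502.55540757 -195.957905     59.        ]] [ 476.31414996 -218.60071046  239.55401058]
[[322.3123458  164.07993878]
 [295.68153205 163.92207608]
 [309.37914447 150.68032857]
 [308.62751925 177.04141884]]
```

View pics/w1c.png

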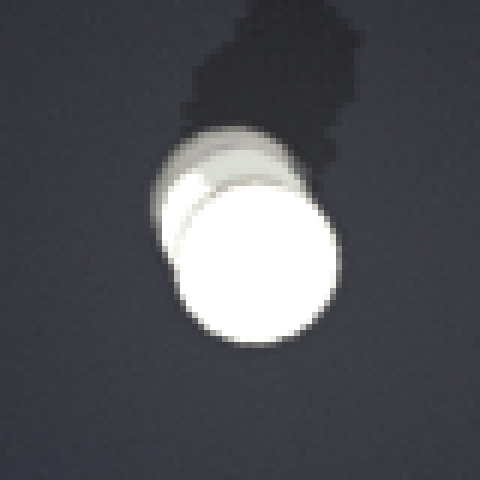

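Scaled: 38 mm is 7.6, 30.3 mm is 6.06.

```bash
echo '[4.88,6.06,0,0,0,0,0,0,7.6,0,0,0,0,0,7.6,0,0,0,0,0,7.6,0,0,0,0,0,6,0,0,0]' | python3 jog.py 60
echo '[0,0,4.8,0,0,0,0,0,4.7,0,0,0,0,0,0,0,0,0,0,0,0,0,0,0,0,0,0,0,0,0]' | python3 jog.py
echo '[0,0,0,0,0,0,0,0,0,0,0,0,0,0,0,0,0,0,0,0,0,0,0,0,0,0,0,0,0,0]' | python3 jog.py 10
echo '[0,0,0,0,0,0,0,0,0,0,0,0,0,0,0,0,0,0]' | python3 jog.py
```

```text
t: 2.85
ee_pos: [504.2, -196.3, 93.5]
orientation: [-2.223, -2.218, 0.001]
ft_force: [0.6, 0.3, 0.1]
width: 60.0
grasp_force: 0.0
t: 3.27
ee_pos: [506.1, -196.5, 49.2]
orientation: [2.223, 2.219, 0.0]
ft_force: [0.4, -0.6, 0.4]
width: 59.9
grasp_force: 0.0
t: 3.68
ee_pos: [506.3, -195.5, 48.8]
orientation: [2.221, 2.221, 0.001]
ft_force: [0.4, -0.1, 0.9]
width: 30.4
grasp_force: 0.0
t: 3.93
ee_pos: [506.2, -195.5, 48.5]
orientation: [2.222, 2.221, 0.0]
ft_force: [-1.1, 0.7, 5.4]
width: 25.6
grasp_force: 30.0
```

Scaled: -35 mm is -7, -20 mm is -4.

```bash
echo '[0,0,0,0,0,0,0,0,0,0,0,0,0,0,-4,0,0,0,0,0,-7,0,0,0,0,0,-7,0,0,0]' | python3 jog.py
echo '[0,0,-7,0,0,0,0,0,-3,0,0,0,0,0,0,0,0,0,0,0,0,0,0,0,0,0,0,0,0,0]' | python3 jog.py
python3 - <<'E'
from h import *
d=grab('wrist');s=grab('side')
p=proj(s,[ctrl.get_obs()['ee_pos']])[0].astype(int);print(p)
a=d['img'][200:420,150:410];b=s['img'][p[1]-50:p[1]+50,p[0]-50:p[0]+50]
a=cv2.resize(a,(473,400));b=cv2.resize(b,(320,400)[:1]+(320,),interpolation=2);b=np.vstack([b,np.zeros((80,320,3),np.uint8)])
cv2.imwrite('pics/g.png',np.hstack([a,b])[...,::-1])
E
```

```text
t: 4.35
ee_pos: [504.8, -194.9, 137.9]
orientation: [-2.219, -2.219, 0.002]
ft_force: [0.5, -0.4, 0.4]
width: 25.7
grasp_force: 30.0
t: 4.77
ee_pos: [505.1, -195.0, 186.8]
orientation: [-2.22, -2.22, 0.001]
ft_force: [0.1, -0.2, -0.9]
width: 25.4
grasp_force: 30.0
[256 207]
```

View pics/g.png

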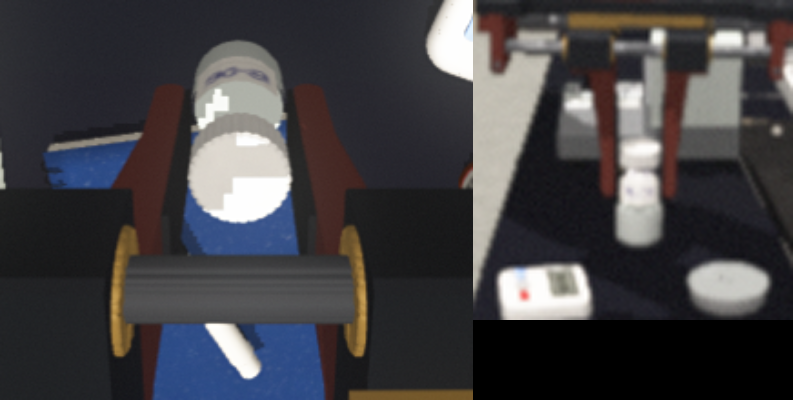

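Wrist and side crops show the vial held upright between the pads, cap up.

```bash
python3 - <<'E'
from h import *
d=grab('wrist');s=grab('side');e=ctrl.get_obs()['ee_pos'];print(e)
b=e-[0,0,48]
f=lambda y,z:b+[0,y,z]
print('side: bottom front, cap top back/front',proj(s,[f(-14,0),f(12,59),f(-12,59),f(-14,48)])) 
k=400/220;off=np.array([150,200])
print('wrist in crop: cap top ctr, cap back(+y),(-y), bottom back', (proj(d,[f(0,59),f(12,59),f(-12,59),f(14,0),f(14,48)])-off)*[473/260,k])
E
```

```text
[ 505.18181024 -195.09040664  186.61292001]
side: bottom front, cap top back/front [[256.6305288  233.10965885]
 [257.33985563 199.15208255]
 [256.76807823 203.88114853]
 [256.70177938 209.78656432]]
wrist in crop: cap top ctr, cap back(+y),(-y), bottom back [[240.52468657 181.48746301]
 [240.62259831 134.18368173]
 [240.43093382 226.54730419]
 [240.53682169  37.95523217]
 [240.61481898 104.8750612 ]]
```

Grasp is as planned (upright, bottom 48 mm below TCP). Now over to a viewing pose near the well.

Scaled: 10 mm is 2, 40 mm is 8.

```bash
echo '[0,0,-7,0,0,0,2,1,-7,0,0,0,7,1,-2.4,0,0,0,8,1,0,0,0,0,8,1,0,0,0,0]' | python3 jog.py
echo '[8,1,0,0,0,0,8,0,0,0,0,0,8,0,0,0,0,0,8,0,0,0,0,0,8,0,0,0,0,0]' | python3 jog.py
echo '[8,0,0,0,0,0,7,0,0,0,0,0,2,0,0,0,0,0,0,0,0,0,0,0,0,0,0,0,0,0]' | python3 jog.py
echo '[0,0,0,0,0,0,0,0,0,0,0,0,0,0,0,0,0,0]' | python3 jog.py
python3 - <<'E'
from h import *
d=grab('wrist');save(d,'w2.png')
E
```

```text
t: 5.38
ee_pos: [526.5, -69.6, 270.7]
orientation: [2.223, 2.218, 0.001]
ft_force: [0.5, 0.6, -1.2]
width: 25.7
grasp_force: 30.0
t: 5.8
ee_pos: [530.5, 131.4, 269.3]
orientation: [-2.221, -2.22, 0.002]
ft_force: [0.5, -0.3, -0.7]
width: 25.4
grasp_force: 30.0
t: 6.22
ee_pos: [530.7, 214.3, 269.2]
orientation: [-2.22, -2.222, 0.003]
ft_force: [1.1, 0.1, 0.8]
width: 25.6
grasp_force: 30.0
t: 6.47
ee_pos: [531.3, 213.1, 270.1]
orientation: [2.224, 2.219, -0.0]
ft_force: [-1.0, -1.2, -0.2]
width: 25.8
grasp_force: 30.0
```

View pics/w2.png

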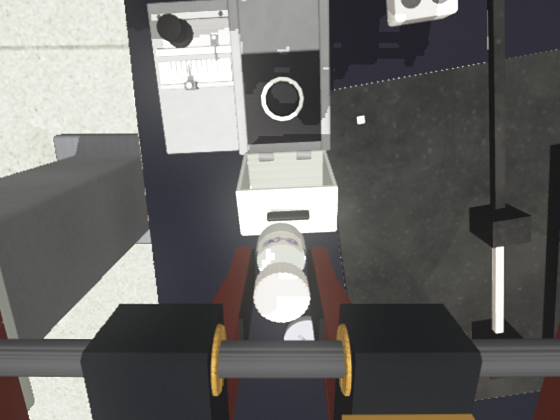

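Wrist view: well collar ring at about (282,99), knob head (174,29), ledge corner (167,153), housing deck back edge near column 329, lid standing open below (238-336, 150-232).

```bash
python3 - <<'E'
from h import *
np.set_printoptions(precision=2,suppress=True)
d=grab('wrist');o=ctrl.get_obs();im=d['img'];g=im.min(2)
m=np.zeros_like(g);m[72:126,254:310]=(g[72:126,254:310]>120)*255
cs,_=cv2.findContours(m,cv2.RETR_CCOMP,cv2.CHAIN_APPROX_NONE)
for c in sorted(cs,key=len)[-3:]:
    if len(c)>20:
        e=cv2.fitEllipse(c);print(e,cv2.boundingRect(c),onz(d,[e[0]],67.5))
print(o['ee_pos'],'ledge edges z34',onz(d,[[167,153],[237,151],[150,8]],34))
cv2.imwrite('pics/w2c.png',cv2.resize(im[0:160,140:340,::-1],None,fx=4,fy=3.75,interpolation=2))
E
```

```text
((282.0980224609375, 98.54179382324219), (34.275333404541016, 35.966209411621094), 3.7072808742523193) (265, 80, 36, 38) [[532.21 290.87  67.5 ]]
((281.71917724609375, 98.73760986328125), (42.097564697265625, 43.73702621459961), 2.651301622390747) (261, 77, 43, 45) [[531.87 290.7   67.5 ]]
[531.33 213.48 270.29] ledge edges z34 [[411.79 236.01  34.  ]
 [485.23 237.93  34.  ]
 [408.   372.94  34.  ]]
```

View pics/w2c.png

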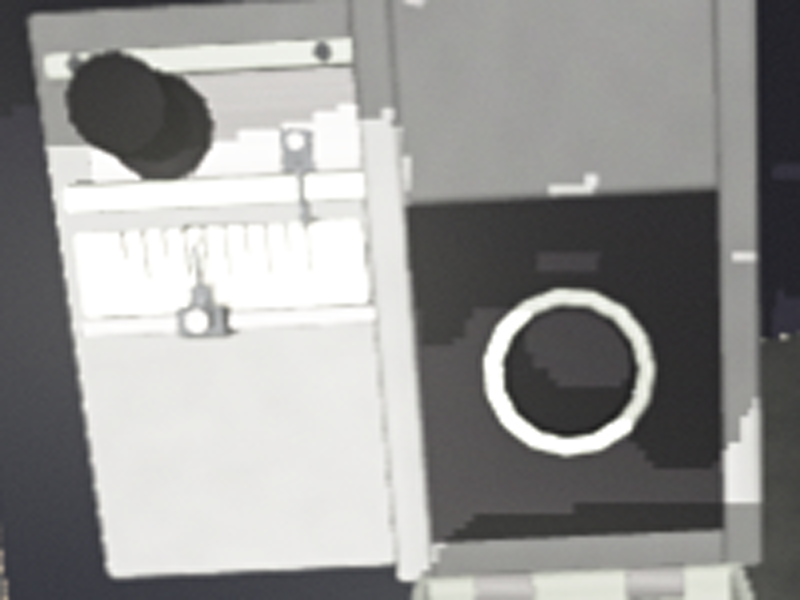

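Scaled: 20 mm is 4, 1.2 mm is 0.24.

```bash
echo '[7.2,0.24,0,0,0,0,7.2,0,0,0,0,0,0.82,0,4,0,0,0,0,0,7,0,0,0,0,0,7,0,0,0]' | python3 jog.py
echo '[0,0,7,0,0,0,0,0,2.4,0,0,0,0,0,0,0,0,0,0,0,0,0,0,0,0,0,0,0,0,0]' | python3 jog.py
python3 - <<'E'
from h import *
np.set_printoptions(precision=2,suppress=True)
d=grab('wrist');s=grab('side');e=ctrl.get_obs()['ee_pos'];print(e)
save(d,'w3.png')
b=e-[0,0,48]
print(proj(d,[b+[0,0,59],b+[0,12,59],b+[0,-12,59],b+[0,14,0],b+[0,0,0],[532,290.8,67.5],[532,309.3,67.5]]))
a=d['img'][60:410,130:430];p=proj(s,[b])[0].astype(int);c=s['img'][p[1]-60:p[1]+60,p[0]-70:p[0]+50]
print(p)
cv2.imwrite('pics/w3c.png',np.hstack([cv2.resize(a,(514,600)),cv2.resize(c,(280,280),interpolation=2).repeat(1,0) if 0 else np.vstack([cv2.resize(c,(280,280),interpolation=2),np.zeros((320,280,3),np.uint8)])])[...,::-1])
E
```

```text
t: 6.98
ee_pos: [533.4, 291.5, 180.6]
orientation: [2.22, 2.221, 0.006]
ft_force: [0.2, 0.7, -1.0]
width: 25.6
grasp_force: 30.0
t: 7.4
ee_pos: [533.9, 291.1, 135.3]
orientation: [2.222, 2.22, 0.005]
ft_force: [0.0, 0.2, -0.5]
width: 25.9
grasp_force: 30.0
[533.81 291.24 135.53]
[[281.62 299.32]
 [281.65 273.28]
 [281.6  324.13]
 [281.14 220.5 ]
 [281.13 243.73]
 [278.11 231.79]
 [278.05 203.28]]
[273 175]
```

View pics/w3c.png

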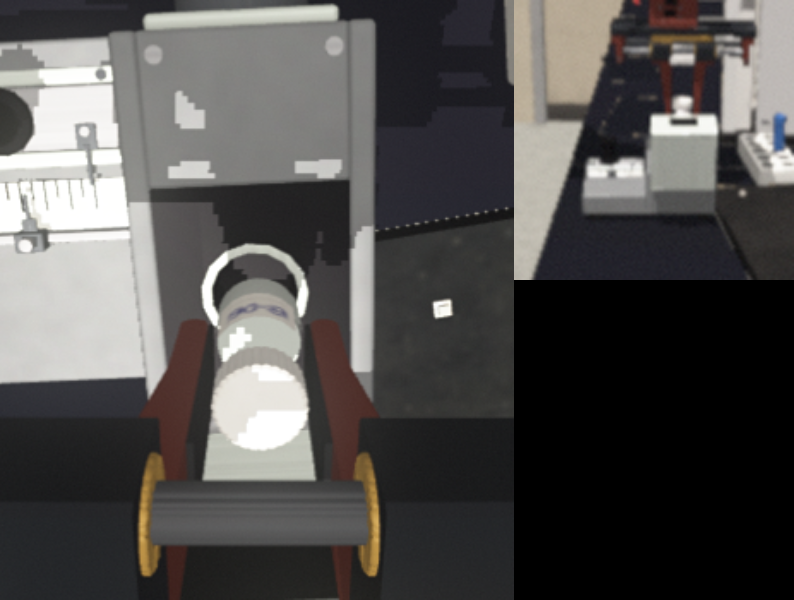

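Crop: collar arc top at about pixel (278.6,203), vial bottom edge row 223, cap centre column 282. The vial is slightly to the +x side; I'll fit the visible collar arc as a circle on its plane.

```bash
python3 - <<'E'
from h import *
from scipy.optimize import least_squares
np.set_printoptions(precision=2,suppress=True)
d=grab('wrist');e=ctrl.get_obs()['ee_pos'];print(e)
g=d['img'].min(2).astype(float);g=cv2.GaussianBlur(g,(3,3),0)
c0=np.array([278.3,231.]);O=[];I=[]
for a in np.radians(np.arange(185,356,5)):   # upper arc
    r=np.arange(18,40,.25);P=c0+np.outer(r,[np.cos(a),np.sin(a)])
    v=cv2.remap(g.astype(np.float32),P[:,0].astype(np.float32)[None],P[:,1].astype(np.float32)[None],1)[0]
    k=np.where(v>130)[0]
    if len(k)>6 and k[0]>0: I.append(P[k[0]]);O.append(P[k[-1]])
for n,Q in(('in',I),('out',O)):
    W=onz(d,Q,67.5)[:,:2]
    f=least_squares(lambda p:np.hypot(*(W-p[:2]).T)-p[2],[532,291,18],loss='soft_l1',f_scale=.3)
    print(n,len(Q),f.x,np.abs(f.fun).max(),np.median(np.abs(f.fun)))
E
```

```text
[533.6  291.18 135.32]
in 35 [532.34 291.26  15.62] 0.30663140008217127 0.11413951153797974
out 35 [531.89 290.5   19.51] 0.29498921432187686 0.11470780240594891
```

```bash
echo '[-0.04,-0.3,1.2,0,0,0,0,0,1.2,0,0,0,0,0,0.8,0,0,0,0,0,0.6,0,0,0,0,0,0,0,0,0]' | python3 jog.py
echo '[0,0,0.6,0,0,0,0,0,0.6,0,0,0,0,0,0.4,0,0,0,0,0,0,0,0,0]' | python3 jog.py
```

```text
t: 7.97
ee_pos: [530.4, 290.2, 113.2]
orientation: [-2.221, -2.221, 0.002]
ft_force: [-0.4, -0.6, -0.1]
width: 25.8
grasp_force: 30.0
t: 8.3
ee_pos: [530.6, 290.3, 105.6]
orientation: [-2.222, -2.221, 0.001]
ft_force: [-0.8, -0.7, 0.2]
width: 25.4
grasp_force: 30.0
```

Scaled: 3 mm is 0.6, 4 mm is 0.8.

```bash
echo '[0.06,0.16,0.6,0,0,0,0,0,0.8,0,0,0,0,0,0.6,0,0,0,0,0,0,0,0,0]' | python3 jog.py
echo '[0,0,0.6,0,0,0,0,0,0.4,0,0,0,0,0,0.2,0,0,0,0,0,0,0,0,0,0,0,0,0,0,0]' | python3 jog.py
```

```text
t: 8.63
ee_pos: [531.2, 290.6, 95.4]
orientation: [-2.222, -2.221, 0.002]
ft_force: [0.2, 0.4, -0.7]
width: 25.4
grasp_force: 30.0
t: 9.05
ee_pos: [531.7, 290.8, 90.2]
orientation: [-2.222, -2.221, 0.0]
ft_force: [-0.0, -0.1, -0.4]
width: 25.4
grasp_force: 30.0
```

```bash
echo '[0,0,0.2,0,0,0,0,0,0.14,0,0,0,0,0,0.14,0,0,0,0,0,0,0,0,0]' | python3 jog.py
echo '[0,0,0.14,0,0,0,0,0,0,0,0,0]' | python3 jog.py; echo '[0,0,0.14,0,0,0,0,0,0,0,0,0]' | python3 jog.py
```

```text
t: 9.38
ee_pos: [531.8, 290.9, 88.5]
orientation: [2.222, 2.221, 0.001]
ft_force: [-1.9, -1.1, 6.5]
width: 25.2
grasp_force: 30.0
t: 9.55
ee_pos: [531.9, 291.0, 88.5]
orientation: [2.222, 2.221, 0.001]
ft_force: [-3.9, -1.1, 11.6]
width: 25.4
grasp_force: 30.0
t: 9.72
ee_pos: [531.9, 291.1, 88.4]
orientation: [2.222, 2.221, 0.001]
ft_force: [-5.0, -2.0, 17.5]
width: 25.7
grasp_force: 30.0
```

Bottomed at the expected depth (88.4). Release, rise straight up, and look.

```bash
echo '[0,0,-0.3,0,0,0,0,0,0,0,0,0,0,0,0,0,0,0,0,0,0,0,0,0,0,0,0,0,0,0]' | python3 jog.py 50
echo '[0,0,-3,0,0,0,0,0,-5,0,0,0,0,0,-7.6,0,0,0,0,0,-7.6,0,0,0,0,0,-6.8,0,0,0]' | python3 jog.py
echo '[-5,0,-6,0,0,0,-5,0,0,0,0,0,-5.2,0,0,0,0,0,0,0,0,0,0,0,0,0,0,0,0,0]' | python3 jog.py 10
python3 - <<'E'
from h import *
d=grab('wrist');save(d,'w4.png');print(ctrl.get_obs()['ee_pos'])
cv2.imwrite('pics/w4c.png',cv2.resize(d['img'][0:300,130:430,::-1],(600,600),interpolation=2))
E
```

```text
t: 10.13
ee_pos: [531.6, 290.7, 87.6]
orientation: [-2.222, -2.221, 0.001]
ft_force: [0.7, 0.0, -0.5]
width: 49.6
grasp_force: 0.0
t: 10.55
ee_pos: [531.6, 290.7, 239.6]
orientation: [-2.222, -2.221, 0.0]
ft_force: [0.1, 0.3, -0.9]
width: 49.9
grasp_force: 0.0
t: 10.97
ee_pos: [531.6, 213.8, 267.9]
orientation: [-2.224, -2.219, 0.0]
ft_force: [0.0, 0.9, -0.2]
width: 20.4
grasp_force: 0.0
[531.65933863 214.62465878 267.71714802]
```

View pics/w4c.png

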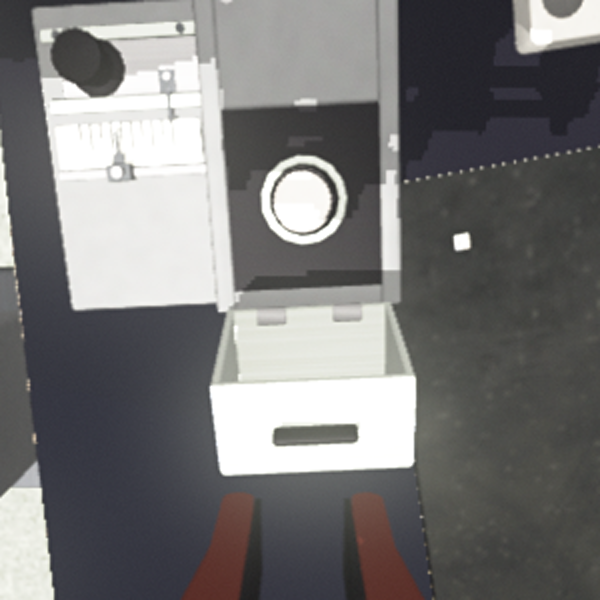

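The vial sits centred in the collar at about px (281,100). The lid's outer edge is at row ~235 and its lower rim at row ~189. Now the lid angle and a push arc.

```bash
python3 - <<'E'
from h import *
from scipy.optimize import brentq
np.set_printoptions(precision=1,suppress=True)
d=grab('wrist');g=d['img'].min(2).astype(int)
col=g[150:260,300];k=np.abs(np.diff(col));print([(150+i,k[i]) for i in np.where(k>40)[0]])
hy,hz=290.9-48,66
P=lambda u,v,a:[532,hy+u*np.cos(a)-v*np.sin(a),hz+u*np.sin(a)+v*np.cos(a)]
for a in np.arange(1.7,2.11,.05): print(round(a,2),proj(d,[P(80,42,a),P(80,0,a)])[:,1],np.array(P(80,42,a)))
for a in [2.0,1.9,1.75,1.6,1.4,1.2,1.0,.8,.6,.4,.2,.1,0]:
    p=P(70,42,a);print(a,'TCP y,z',np.round([p[1]-10,p[2]+17],1))
E
```

```text
[(np.int64(161), np.int64(56)), (np.int64(190), np.int64(46)), (np.int64(212), np.int64(110)), (np.int64(222), np.int64(129)), (np.int64(235), np.int64(108)), (np.int64(236), np.int64(53))]
1.7 [231.9 182.6] [532.  190.9 139.9]
1.75 [234.9 187.5] [532.  187.3 137.2]
1.8 [237.5 192.2] [532.  183.8 134.4]
1.85 [239.9 196.8] [532.  180.5 131.3]
1.9 [242.  201.1] [532.  177.3 128.1]
1.95 [243.7 205.2] [532.  174.3 124.8]
2.0 [245.2 209.1] [532.  171.4 121.3]
2.05 [246.4 212.8] [532.  168.7 117.6]
2.1 [247.3 216.2] [532.  166.3 113.9]
2.0 TCP y,z [165.6 129.2]
1.9 TCP y,z [170.5 135.7]
1.75 TCP y,z [179.1 144.4]
1.6 TCP y,z [188.9 151.7]
1.4 TCP y,z [203.4 159.1]
1.2 TCP y,z [219.1 163.5]
1.0 TCP y,z [235.4 164.6]
0.8 TCP y,z [251.5 162.5]
0.6 TCP y,z [267.  157.2]
0.4 TCP y,z [281.  148.9]
0.2 TCP y,z [293.2 138.1]
0.1 TCP y,z [298.4 131.8]
0 TCP y,z [302.9 125. ]
```

Lid angle is about 1.77 rad. Going down to the right of it with closed fingers, then following the arc.

Scaled: 20 mm is 4, 36 mm is 7.2.

```bash
echo '[-5.4,0,0,0,0,0,-5.4,0,0,0,0,0,0,0,4,0,0,0,0,0,7.2,0,0,0,0,0,7.2,0,0,0]' | python3 jog.py 0
echo '[0,0,6.4,0,0,0,0,0,0,0,0,0,0,0,0,0,0,0,0,0,0,0,0,0]' | python3 jog.py
echo '[2,0,0,0,0,0,2,0,-0.6,0,0,0,1.8,0,-1.4,0,0,0,0,0,0,0,0,0]' | python3 jog.py
```

```text
t: 11.48
ee_pos: [532.8, 161.7, 175.8]
orientation: [2.22, 2.22, 0.005]
ft_force: [0.6, 0.5, -1.1]
width: 0.8
grasp_force: 0.0
t: 11.82
ee_pos: [532.6, 161.7, 145.0]
orientation: [2.221, 2.221, 0.002]
ft_force: [0.1, 0.3, 0.1]
width: 0.6
grasp_force: 0.0
t: 12.15
ee_pos: [532.9, 192.2, 156.5]
orientation: [2.219, 2.221, 0.006]
ft_force: [0.1, -0.3, 0.6]
width: 0.4
grasp_force: 0.0
```

The measured z is higher than planned, so the tip may have passed above the lid edge. Back off, go lower, retry.

```bash
echo '[0,0,-1.2,0,0,0,-3.6,0,0,0,0,0,-3.2,0,0,0,0,0,0,0,6,0,0,0,0,0,0,0,0,0]' | python3 jog.py
echo '[0,0,0,0,0,0,2,0,0,0,0,0,2,0,0,0,0,0,1,0,-0.4,0,0,0,0,0,0,0,0,0]' | python3 jog.py
python3 - <<'E'
from h import *
d=grab('wrist');g=d['img'].min(2).astype(int);np.set_printoptions(precision=1,suppress=True)
for c in(250,300,320):
    k=np.abs(np.diff(g[60:300,c]));print(c,[(60+i,k[i]) for i in np.where(k>35)[0]])
hy,hz=242.9,66
P=lambda u,v,a:[532,hy+u*np.cos(a)-v*np.sin(a),hz+u*np.sin(a)+v*np.cos(a)]
for a in np.arange(1.3,2.0,.1): print(round(a,2),proj(d,[P(80,42,a),P(80,0,a)])[:,1])
save(d,'w5.png');print(ctrl.get_obs()['ee_pos'])
E
```

```text
t: 12.57
ee_pos: [529.6, 154.6, 127.5]
orientation: [-2.222, -2.218, 0.006]
ft_force: [-0.4, -0.2, -1.0]
width: 0.5
grasp_force: 0.0
t: 12.98
ee_pos: [532.3, 182.8, 133.1]
orientation: [2.219, 2.223, 0.003]
ft_force: [1.3, 0.8, 0.8]
width: 0.3
grasp_force: 0.0
250 [(np.int64(60), np.int64(44)), (np.int64(61), np.int64(42)), (np.int64(120), np.int64(61)), (np.int64(136), np.int64(45)), (np.int64(147), np.int64(62)), (np.int64(199), np.int64(135)), (np.int64(200), np.int64(44)), (np.int64(216), np.int64(110)), (np.int64(217), np.int64(45)), (np.int64(253), np.int64(51)), (np.int64(254), np.int64(81))]
300 [(np.int64(66), np.int64(91)), (np.int64(67), np.int64(61)), (np.int64(74), np.int64(74)), (np.int64(75), np.int64(59)), (np.int64(118), np.int64(83)), (np.int64(133), np.int64(48)), (np.int64(134), np.int64(37)), (np.int64(144), np.int64(38)), (np.int64(145), np.int64(36)), (np.int64(196), np.int64(38)), (np.int64(197), np.int64(117)), (np.int64(214), np.int64(142)), (np.int64(251), np.int64(82)), (np.int64(252), np.int64(67))]
320 [(np.int64(117), np.int64(82)), (np.int64(132), np.int64(42)), (np.int64(144), np.int64(45)), (np.int64(196), np.int64(128)), (np.int64(213), np.int64(113)), (np.int64(214), np.int64(46)), (np.int64(250), np.int64(48)), (np.int64(251), np.int64(84))]
1.3 [213.1  94.1]
1.4 [233.6 117.1]
1.5 [251.1 140. ]
1.6 [265.5 162.3]
1.7 [276.9 183.2]
1.8 [285.3 202.4]
1.9 [291.2 219.5]
[532.1 182.1 132.8]
```

Edge rows 251 and 144 give a lid angle of about 1.5, so it is moving. Continue along the arc.

```bash
echo '[0.8,0,-3.4,0,0,0,1.8,0,-0.4,0,0,0,1.6,0,-0.8,0,0,0,1.6,0,-0.6,0,0,0,0,0,0,0,0,0]' | python3 jog.py
echo '[1.6,0,-0.2,0,0,0,1.8,0,-0.2,0,0,0,1.8,0,0.2,0,0,0,1.8,0,0.4,0,0,0,0,0,0,0,0,0]' | python3 jog.py
python3 - <<'E'
from h import *
d=grab('wrist');g=d['img'].min(2).astype(int);np.set_printoptions(precision=1,suppress=True)
for c in(250,300,320):
    k=np.abs(np.diff(g[20:320,c]));print(c,[(20+int(i),int(k[i])) for i in np.where(k>35)[0]])
hy,hz=242.9,66
P=lambda u,v,a:[532,hy+u*np.cos(a)-v*np.sin(a),hz+u*np.sin(a)+v*np.cos(a)]
for a in np.arange(.5,1.4,.1): print(round(a,2),proj(d,[P(80,42,a),P(80,0,a)])[:,1])
save(d,'w6.png');print(ctrl.get_obs()['ee_pos'])
E
```

```text
t: 13.45
ee_pos: [532.0, 211.4, 158.4]
orientation: [2.221, 2.222, 0.002]
ft_force: [0.6, 0.9, 1.2]
width: 0.3
grasp_force: 0.1
t: 13.87
ee_pos: [531.6, 246.7, 156.3]
orientation: [-2.22, -2.222, -0.001]
ft_force: [0.6, 0.1, 0.4]
width: 0.5
grasp_force: 0.0
250 [(154, 86), (155, 52), (178, 123), (179, 37), (195, 128), (234, 43), (240, 65), (247, 66), (285, 130)]
300 [(88, 36), (129, 67), (130, 98), (137, 70), (138, 57), (152, 62), (175, 42), (176, 100), (193, 134)]
320 [(87, 36), (151, 104), (152, 39), (178, 61), (179, 45), (250, 67), (282, 142), (283, 36)]
0.5 [176.5 124. ]
0.6 [196.  133.4]
0.7 [216.4 144.5]
0.8 [237.1 157.3]
0.9 [257.6 171.6]
1.0 [277.3 187.1]
1.1 [295.7 203.6]
1.2 [312.4 220.6]
1.3 [327.1 237.8]
[531.4 245.9 156.3]
```

Edge rows 152 and ~234 fit a lid angle of about 0.77, matching the finger position. Continue down.

Units first: shifts go in units of 5 mm. So 7 mm is 1.4, 2 mm is 0.4.

```bash
echo '[2,0,0.2,0,0,0,1.8,0,0.4,0,0,0,1.6,0,0.6,0,0,0,1.4,0,0.8,0,0,0,0,0,0,0,0,0]' | python3 jog.py
echo '[1.2,0,1,0,0,0,1,0,1,0,0,0,0.6,0,1,0,0,0,0.6,0,1,0,0,0,0,0,0,0,0,0]' | python3 jog.py
echo '[0.4,0,0.2,0,0,0,0,0,0,0,0,0]' | python3 jog.py
```

```text
t: 14.33
ee_pos: [531.4, 280.1, 146.0]
orientation: [-2.221, -2.222, 0.0]
ft_force: [-0.0, 0.3, 0.3]
width: 0.6
grasp_force: 0.0
t: 14.75
ee_pos: [531.2, 296.1, 125.7]
orientation: [-2.221, -2.221, 0.002]
ft_force: [-0.2, 0.4, -0.5]
width: 0.6
grasp_force: 0.0
t: 14.92
ee_pos: [531.6, 297.7, 125.7]
orientation: [2.222, 2.221, -0.001]
ft_force: [-0.0, 0.2, -0.5]
width: 0.5
grasp_force: 0.0
```

Press down gently until it resists.

Scaled: 1 mm is 0.2.

```bash
echo '[0,0,0.2,0,0,0,0,0,0,0,0,0]' | python3 jog.py;echo '[0,0,0.2,0,0,0,0,0,0,0,0,0]' | python3 jog.py;echo '[0,0,0.2,0,0,0,0,0,0,0,0,0]' | python3 jog.py;echo '[0,0,0.2,0,0,0,0,0,0,0,0,0,0,0,0,0,0,0]' | python3 jog.py
```

```text
t: 15.08
ee_pos: [531.8, 297.7, 125.4]
orientation: [2.222, 2.221, 0.001]
ft_force: [-1.1, 0.1, 2.8]
width: -0.2
grasp_force: 1.2
t: 15.25
ee_pos: [531.9, 297.8, 125.2]
orientation: [2.222, 2.221, 0.001]
ft_force: [-2.4, -0.5, 10.4]
width: 0.4
grasp_force: 5.2
t: 15.42
ee_pos: [531.9, 297.9, 125.1]
orientation: [2.222, 2.221, 0.001]
ft_force: [-5.4, -1.9, 17.8]
width: 0.7
grasp_force: 8.9
t: 15.67
ee_pos: [531.9, 297.9, 125.0]
orientation: [2.222, 2.221, 0.002]
ft_force: [-8.6, -3.3, 25.5]
width: 0.4
grasp_force: 12.6
```

Lid is closed (roof contact at z 108 with 25 N). Lift off and go to a close viewing pose over the scale.

Scaled: -30 mm is -6, -12 mm is -2.4.

```bash
echo '[0,0,-6,0,0,0,0,0,-6,0,0,0,-2.4,-6,0,0,0,0,-2.4,-6.4,0,0,0,0,-2.4,-6,4,0,0,0]' | python3 jog.py
echo '[0,0,7,0,0,0,0,0,6.2,0,0,0,0,0,0,0,0,0,0,0,0,0,0,0,0,0,0,0,0,0]' | python3 jog.py 44
echo '[0,0,0,0,0,0,0,0,0,0,0,0,0,0,0,0,0,0]' | python3 jog.py
python3 - <<'E'
from h import *
import pickle
np.set_printoptions(precision=1,suppress=True)
d=grab('wrist');o=ctrl.get_obs();print(o['ee_pos']);pickle.dump((d,o),open('v1.pkl','wb'))
O=np.array([501.3,330.5,0]);R=np.array([[.9996,-.027,0],[.027,.9996,0],[0,0,1]])
print(proj(d,[O+R@[-62,22,75],O+R@[-92,-92,34],O+R@[-12,-92,34],O+R@[-20,-10,38],O+R@[-45,-25,38]]))
g=cv2.cvtColor(d['img'],7)
m=(g<75).astype(np.uint8)
n,l,s,c=cv2.connectedComponentsWithStats(m)
for i in range(1,n):
    if s[i,4]>12 and s[i,1]<330: print(s[i],c[i])
# coarse text map
sm=cv2.resize(g[0:300,90:430],(113,60),interpolation=cv2.INTER_AREA)
for r in sm: print(''.join('@%#*+=-. '[min(8,v//29)] for v in r))
E
```

```text
t: 16.08
ee_pos: [441.0, 262.5, 165.1]
orientation: [2.221, 2.219, 0.012]
ft_force: [0.8, 0.1, -0.4]
width: 0.6
grasp_force: 0.0
t: 16.5
ee_pos: [440.6, 262.2, 97.0]
orientation: [2.222, 2.221, 0.002]
ft_force: [1.2, -0.0, 0.7]
width: 29.9
grasp_force: 0.0
t: 16.75
ee_pos: [440.6, 262.3, 97.2]
orientation: [2.222, 2.22, 0.004]
ft_force: [0.1, 0.2, -0.2]
width: 43.8
grasp_force: 0.0
[440.3 262.2  96.9]
[[277.4  77.2]
 [235.6 272.7]
 [362.4 269.5]
 [355.4 139.3]
 [310.3 167.2]]
[    0     0   560   420 70338] [269.9 295.2]
[362  41   8  70 414] [366.   75.2]
[ 246   53   50   53 2031] [270.2  79.5]
[ 396  120  147   29 3160] [473.7 134. ]
[557 124   3  15  26] [558.5 132.5]
[551 326   9  14  47] [557.  335.2]
... .. ...... . ...  ...+%%%%%%%%%%%%%%%%%%%%%%%%%%%%%%%%%%%%%%%%%%%%%%%%%%%%%%%%%%%%%%%%%%%%%%%%%%%%%*+++-------
....... . ..  ..  ......-%%%%%%%%%%%%%%%%%%%%%%%%%%%%%%%%%%%%%%%%%%%%%%%%%%%%%%%%%%%%%%%%%%%%%%%#*++===++========
.... .. .....      .....-#####%%%%%%%%%%%%%%%%%%%%%%%%%%%%%%%%%%%%%%%%%%%%%%%%%%%%%%%%%%%%%%%%%#*+=====++========
.    ..  ....   .   .....######%%%%%%%%%%
[... 5755 characters left out ...]
.-===+++++=-.....
######################+--------=#%%%%%%######%%%#===+++++++*******############%%%%#########***=..-====++++=-.....
#####################+---------=#%%%%%######%%%%%%############################%%%%%#########**-..-====++++=......
###################*=----...----#%%%%######%%%%%%%%%%%########################%%%%%%#######%#*-..-=====+++=......
##################*-.....  ...  =%%%#######%%%%%%%%%%%%%%%#%%##%######%%%%%%%%%%%%%%#########*-..-=====+++-......
#################*-. .......... =%%#######%%%%%%%%%%%%%%%%%%%%%%%%%%%%%%%%%%%%%%%%%%%#########+-========++-......
################*.............. -########%%%%%%%%%%%%%%%%%%%%%%%%%%%%%%%%%%%%%%%%%%%%%########%%%#+=====+=-.....
```

Text map: pointer blade near column 332 (rows ~100-127), rider blade near column 283 (rows ~137-155). Refining by subpixel dark centroids per row.

```bash
python3 - <<'E'
from h import *
import pickle
d,o=pickle.load(open('v1.pkl','rb'));g=cv2.cvtColor(d['img'],7)
print('pointer c322-345');
for r in range(98,152,2): print(r,*['%3d'%v for v in g[r,322:344]])
print('rider c272-298')
for r in range(122,170,2): print(r,*['%3d'%v for v in g[r,272:298]])
E
```

```text
pointer c322-345
98 191 191 165 122 109 110 111 109 108 104 105 106 110 113 112 112 111 124 177 190 190 190
100 189 188 165 122 107 109 109 108  98 104 105 106 110 112 112 111 110 119 167 180 178 176
102 147 146 136 115 106 105 106 112  98 100 106 104 117 126 127 125 123 122 130 146 152 154
104 214 212 214 217 220 220 221 221 171 119 103 119 212 233 230 231 231 232 233 234 234 235
106 236 236 236 236 236 236 237 237 189 124 102 120 222 238 236 234 235 235 235 234 234 235
108 233 233 233 233 234 234 235 236 188 123 102 119 218 235 234 233 234 233 234 234 233 234
110 233 233 232 232 233 233 234 235 185 122 103 117 217 234 233 232 232 232 233 232 232 232
112 231 230 230 230 229 230 231 233 180 120 102 118 211 232 232 231 230 230 229 228 228 227
114 193 191 191 188 184 182 178 172 131 106 104 107 145 156 155 152 149 154 155 153 152 159
116 151 152 152 154 152 152 153 151 119 102 105 106 114 142 153 153 153 153 153 152 153 156
118 154 155 153 153 154 154 153 152 119 103 107 108 115 145 153 153 153 154 153 155 155 156
120 153 153 154 155 153 153 154 152 122 102 106 107 116 146 154 153 155 
[... 3306 characters left out ...]
 114 113 111 110 127 228 245 243 243 243 243 243 242
158 242 242 241 242 242 242 244 201 127 112 111 112 110 112 112 112 108 124 227 244 244 243 243 243 242 243
160 242 242 242 244 244 244 245 199 126 110 110 111 111 111 111 112 109 115 188 240 248 247 245 246 245 244
162 246 246 233 170 115 104 106  98 105 108 104 102 103 103 103 100  97  96  88  86  82  82  93 130 164 160
164 148 145 117  99 103 105 107 109 110 108 110 111 112 111 110 109 111 111 113 111 114 113 109 107 133 148
166 195 191 150 112 109 113 113 113 113 112 114 120 129 134 129 124 118 115 116 116 117 117 110 109 172 207
168 197 195 151 110 108 112 112 111 113 125 165 194 205 206 205 201 173 138 118 113 114 114 108 127 249 255
```

```bash
python3 - <<'E'
from h import *
import pickle
np.set_printoptions(precision=2,suppress=True)
d,o=pickle.load(open('v1.pkl','rb'));e=o['ee_pos']
for z in(36,40,44):
    p=onz(d,[[332.2,128.5],[283.5,135.5]],z);D=p[0]-p[1];print(z,p,'dx counter',D@[.9996,.027,0])
k=onz(d,[[270.5,78.5]],75);print('knob',k,'TCP',e)
# yaw check: slide/scale rails & front edge
g=cv2.cvtColor(d['img'],7).astype(int)
E=[]
for r in(170,200,230):
    c=np.argmax(np.diff(cv2.blur(g[r:r+1,205:250].astype(np.float32),(3,1))[0]))+205.5;E.append([c,r])
w=onz(d,E,34);print(E,w)
# where pointer/rider would show when holding knob at z=70
f=k[0]*[1,1,0]+[0,0,70]-e
for s in(0,27):
    print(proj(d,[onz(d,[[332.2,128.5]],40)[0]-f+[0,0,0], onz(d,[[283.5,135.5]],40)[0]-f+[s,0,0]]))
E
```

```text
36 [[468.78 325.62  36.  ]
 [441.8  321.76  36.  ]] dx counter 27.07386760457283
40 [[468.22 325.97  40.  ]
 [441.76 322.19  40.  ]] dx counter 26.547104074673747
44 [[467.65 326.32  44.  ]
 [441.72 322.62  44.  ]] dx counter 26.02034054477467
knob [[435.75 350.28  75.  ]] TCP [440.33 262.17  96.92]
[[np.float64(230.5), 170], [np.float64(227.5), 200], [np.float64(230.5), 230]] [[411.24 301.85  34.  ]
 [408.74 283.81  34.  ]
 [409.76 264.84  34.  ]]
[[340.55 297.9 ]
 [291.87 304.05]]
[[340.55 297.9 ]
 [341.2  303.98]]
```

Required pull is about 26.5 mm. With this orientation the finger would hide the pointer, so I'll check a tool flip (camera on the -y side), which should keep both tips in view.

```bash
python3 - <<'E'
from h import *
import pickle
np.set_printoptions(precision=2,suppress=True)
d,o=pickle.load(open('v1.pkl','rb'));e=o['ee_pos'];print(o['qpos'])
for s in(33,-33): print(s,proj(d,[e+[s,24,-30],e+[s-np.sign(s)*27,28,-30],e+[s,28,-30]]))
g=cv2.cvtColor(d['img'],7)
sm=cv2.resize(g[190:420,150:430],(93,46),interpolation=cv2.INTER_AREA)
for r in sm[::2]: print(''.join('@%#*+=-. '[min(8,v//29)] for v in r))
E
echo '[0,0,-6,0,0,0,0,0,-4.6,0,0,-0.12,0,0,0,0,0,-0.12,0,0,0,0,0,-0.12,0,0,0,0,0,-0.12]' | python3 jog.py
```

```text
[0.51 0.48 1.97 0.   0.69 0.51]
33 [[346.34 213.57]
 [292.93 205.99]
 [346.77 205.99]]
-33 [[215.51 213.58]
 [268.98 205.99]
 [215.09 206.  ]]
#*********%%%%%%%%%%%####*...-==============................-=========*****+==++++++++++-....
##*******+*%%%%%%%%%%#####.   ..======......................-=======..+****+==+++++++++=-.. .
##********#%%%%%%%%%%#####=..  -=====.  ....................======-...+****+==+++++++++=-.. .
###******+*%%%%%%%%%######*.   .---...........................--......+****+==+++++++++=-....
###*****=-=%%%%%%%%%%######.     .....................................+****+==+++++++++=.....
###****=--=#%%%%%%%%%%#####=                ..........................+***+...=++++++++-.....
####**----=+%%%%%%%%%######%+            ...   ...........=######+....****=...=+++++++=-.....
####+------=%%%%%%%%######%%*          .          ........=%%######...****=..-===+++++=-.....
##+--------=#%%%%%%######%%%#===+++++++*******############%%%%#########***=..-====++++=-.....
=----...----*%%%%######%%%%%%%%%%%########################%%%%%%#######%#*-..-=====+++=......
 .......... =%%##
[... 635 characters left out ...]
%%%%%
%%%%%#-+************************************************************************-+%%%%%%%%%%%
%%%%%*-*************************************************************************=+%%%%%%%%%%%
%%%%%#=+*++#%%%%%%%%%%%%%%%%%%%%%%%%%%%%%%%%%%%%%%%%%%%%%%%%%%%%%%%%%%%%%%%%*+*+=+%%%%%%%%%%%
%%%%%%+=+*%%%%%%%%%%%%%%%%%%%%%%%%%%%%%%%%%%%%%%%%%%%%%%%%%%%%%%%%%%%%%%%%%%%#*==%%%%%%%%%%%%
%%%%%%%%%%%%%%%%%%%%%%%%%%%%%%%%%%%%%%%%%%%%%%%%%%%%%%%%%%%%%%%%%%%%%%%%%%%%%%%%%%%%%%%%%%%%%
%%%%%%%%%%%%%%%%%%%%%%%%%%%%%%%%%%%%%%%%%%%%%%%%%%%%%%%%%%%%%%%%%%%%%%%%%%%%%%%%%%%%%%%%%%%%%
t: 17.22
ee_pos: [440.1, 262.1, 150.1]
orientation: [1.622, 2.689, 0.003]
ft_force: [-0.5, 1.0, -0.1]
width: 44.0
grasp_force: 0.0
```

```bash

echo '[0,0,0,0,0,-0.12,0,0,0,0,0,-0.12,0,0,0,0,0,-0.12,0,0,0,0,0,-0.12,0,0,0,0,0,-0.12]' | python3 jog.py
echo '[0,0,0,0,0,-0.12,0,0,0,0,0,-0.12,0,0,0,0,0,-0.12,0,0,0,0,0,-0.12,0,0,0,0,0,-0.12]' | python3 jog.py
echo '[0,0,0,0,0,-0.12,0,0,0,0,0,-0.12,0,0,0,0,0,-0.12,0,0,0,0,0,-0.12,0,0,0,0,0,-0.12]' | python3 jog.py
echo '[0,0,0,0,0,-0.12,0,0,0,0,0,-0.12,0,0,0,0,0,-0.12,0,0,0,0,0,-0.12,0,0,0,0,0,0]' | python3 jog.py
python3 - <<'E'
from h import *
from scipy.spatial.transform import Rotation as S
o=ctrl.get_obs();R=S.from_rotvec(o['orientation']).as_matrix();print(o['qpos'],o['ee_pos'])
print(R.round(3)); print('to above knob, tool axes',R.T@(np.array([435.5,350.3,150])-o['ee_pos']))
E
```

```text
t: 17.63
ee_pos: [439.8, 261.9, 149.4]
orientation: [0.755, 3.049, 0.001]
ft_force: [-0.1, 0.5, -0.2]
width: 44.0
grasp_force: 0.0
t: 18.05
ee_pos: [439.8, 261.9, 149.4]
orientation: [-0.18, 3.136, 0.001]
ft_force: [0.4, 0.9, 0.9]
width: 43.9
grasp_force: 0.0
t: 18.47
ee_pos: [439.8, 261.9, 149.4]
orientation: [-1.099, 2.942, 0.0]
ft_force: [-0.1, -0.5, -0.4]
width: 44.2
grasp_force: 0.0
t: 18.88
ee_pos: [439.9, 261.9, 149.4]
orientation: [-1.764, 2.598, -0.0]
ft_force: [0.1, 0.4, 0.6]
width: 44.2
grasp_force: 0.0
[ 5.13846593e-01  3.90824161e-01  1.94261890e+00 -2.02192245e-05
  8.07287402e-01 -2.25005932e+00] [439.87070062 261.93145356 149.37540899]
[[-0.369 -0.93   0.001]
 [-0.93   0.369  0.   ]
 [-0.001 -0.001 -1.   ]]
to above knob, tool axes [-80.52947362  36.64897067  -0.59157804]
```

```bash

echo '[-5.4,2.44,0,0,0,0,-5.4,2.44,0,0,0,0,-5.3,2.44,0,0,0,-0.06,0,0,0,0,0,-0.12,0,0,0,0,0,-0.06]' | python3 jog.py
echo '[0,0,0,0,0,0,0,0,0,0,0,0]' | python3 jog.py
python3 - <<'E'
from h import *
from scipy.spatial.transform import Rotation as S
np.set_printoptions(precision=2,suppress=True)
d=grab('wrist')
o=ctrl.get_obs();R=S.from_rotvec(o['orientation']).as_matrix();print(o['qpos'],o['ee_pos'])
print(R.round(3)); 
g=cv2.cvtColor(d['img'],7);print(proj(d,[[435.75,350.3,75],[435.75,350.3,44]]))
p=proj(d,[[435.75,350.3,75]])[0].astype(int)
sm=g[p[1]-90:p[1]+60:4,p[0]-130:p[0]+130:2]
for i,r in enumerate(sm): print('%3d'%(p[1]-90+4*i),''.join('@%#*+=-. '[min(8,v//29)] for v in r))
print('x0',p[0]-130)
E
```

```text
t: 19.3
ee_pos: [435.7, 351.9, 149.2]
orientation: [-2.062, 2.369, 0.0]
ft_force: [0.3, -0.7, -0.0]
width: 43.9
grasp_force: 0.0
t: 19.47
ee_pos: [435.6, 350.2, 149.0]
orientation: [-2.053, 2.378, 0.0]
ft_force: [-0.2, -0.7, -0.7]
width: 44.1
grasp_force: 0.0
[ 0.66  0.45  1.84 -0.    0.85 -2.34] [435.68 349.99 149.03]
[[-0.15 -0.99  0.  ]
 [-0.99  0.15  0.  ]
 [-0.   -0.   -1.  ]]
[[279.87 227.31]
 [279.98 212.27]]
137 =*++++++++++=--=+######+====-=---====================-======-=----------===+-.==*%%%%%%%%%%%%%%%%%%%%%%=..-----=-=========++++====
141 -++++++++++++====*#####*=============================-===+**======-...........--=%%%%%%%%%%%%%%%%%%%%%%+..=++=+++=====--------=-=-
145 .++++++++++++====+######+=================--=======+**++++++-.......-=+++     =-=*%%%%%%%%%%%%%%%%%%%%%*.===----=------------==---
149  -++++++++++++====*#####*===================+=-....-+*....++*==               .==*%%%%%%%%%%%%%%%%%%%%%%=---==--------------------
153  .=+++++++++++====+######+========+=............-=+=*+*--+*+                   --=%%%%%%%%%%%%%%%%%%%%%%------=-----=------=------
157  
[... 3756 characters left out ...]
-----=------=---=-
269 +===================+..==***=+%%%%%%%%%%%%@%%%%%%%%%%%%%%%%%%%%%%@@@@@@%@@@@@@@%%%%%%%%%%@@@@@%%%%%%%%%%%%%%%-----==--=---==-=-==-
273 **+===============+*********#%%%%%%%%%%%@@@@@%%%%%%%%%%%%%%%%%%%%@@@@@@@@@@@@@@@@@%%%%%%%@@@@@%%%%%%%%%%%%%%%====----------==-----
277 ***==============****++====#%%%%%%%%%%%%@@@@@%%@%@%@%%@@@@@@@@@@@@@@@@@@@@@@@@@@@@@@@@@@@@@@@@@%%%%%%%%%%%%%@=-==-=-----====---==-
281 *********+++===--========+%%%%%%%%%%%%@@@@@@@@%@@@%@@@@@@@@@@@@@@@@@@@@@@@@@@@@@@@@@@@@@@@@@@@@%%%%%%%%%%%%%@=-==--==--=-----=---=
285 ===-----=======+*###%%%%%%%%%%%%%%%%%@@@@@@@%%%%%%%%%%%%%%%%%%%%@@@@@@@@@@@@@@@%%%%%@@@@@@@@@@@@%%%%%%%%%%%%%%--=--=-=---=---=----
x0 149
```

Knob head centred near px (281,222), right where predicted under the tool; pointer (col 235) and rider (col 271) are both in view. Descend and grip.

```bash

echo '[0,0,6,0,0,0,0,0,5,0,0,0,0,0,3,0,0,0,0,0,2.4,0,0,0,0,0,0,0,0,0]' | python3 jog.py
echo '[0,0,0,0,0,0,0,0,0,0,0,0,0,0,0,0,0,0,0,0,0,0,0,0,0,0,0,0,0,0]' | python3 jog.py 10
echo '[0,0,0,0,0,0,0,0,0,0,0,0]' | python3 jog.py
python3 - <<'E'
from h import *
np.set_printoptions(precision=2,suppress=True)
d=grab('wrist');o=ctrl.get_obs();print(o['qpos'],o['ee_pos'])
g=cv2.cvtColor(d['img'],7);p=proj(d,[[468.2,326,40],[441.8,322.2,40]]);print(p)
r0,c0=int(p[:,1].min())-40,int(p[:,0].min())-60
sm=g[r0:r0+120:3,c0:c0+240:2]
for i,r in enumerate(sm): print('%3d'%(r0+3*i),''.join('@%#*+=-. '[min(8,v//29)] for v in r))
print('x0',c0)
E
```

```text
t: 19.93
ee_pos: [434.7, 349.0, 64.8]
orientation: [2.053, -2.373, -0.0]
ft_force: [0.0, -0.4, 0.2]
width: 43.7
grasp_force: 0.0
t: 20.35
ee_pos: [435.8, 350.7, 67.9]
orientation: [-2.057, 2.373, 0.001]
ft_force: [-3.1, 2.2, 4.5]
width: 20.6
grasp_force: 30.0
t: 20.52
ee_pos: [435.7, 350.6, 67.8]
orientation: [-2.057, 2.373, 0.001]
ft_force: [-3.4, 1.6, 7.6]
width: 20.6
grasp_force: 30.0
[ 0.66  0.58  1.87  0.    0.69 -2.34] [435.76 350.66  67.86]
[[208.78 221.99]
 [259.62 207.75]]
167 #######+===============-==-==-------==-----==+*++++++++++*+.........--=+++=         ---=*%%%%%%%%%%%%%%%%%%%%%%%%%%%%%--
170 #######*===============-------------===++=-..=++++.  .++++*.--=++=-                 ---=+%%%%%%%%%%%%%%%%%%%%%%%%%%%%%--
173 ########==============------===++=-...........++*.....-+++*                         .---=#%%%%%%%%%%%%%%%%%%%%%%%%%%%%=-
176 ########+==============++=-..................-*+*-....=++++                         .---=#%%%%%%%%%%%%%%%%%%%%%%%%%%%%=-
179 #########======+++--.................--=--.   .++*=..=**+-                           ---=*%%%%%%%%%%%%%%%%%%%
[... 3693 characters left out ...]
%%%%%%%%%%%%%%%###%%%@%%%%%%%%%%%%%%%+   -==*%%%%%%%%%%%%%%%%%%%%%%%
272 ========+*########%%%%-...................-+#%%#%#%%%%%%%%@%%%%%%%%%%%%%%%%@%@%%%%%%%%%%%%   -==+%%%%%%%%%%%%%%%%%%%%%%%
275 +========+#########%%%#+...-====+=+====...=##%%%%%%%%%%%%%%%%%%%%%%%%%%%%%%%@@@@%%%%%%%%%%#  .===%%%%%%%%%%%%%%%%%%%%%%%
278 +========+*########%%%%+==+==============+#%%%%%%%%%%%%@%%%%%%%%%%%%%%%%%%%%%@@@%%%%%%%%%%%*=====#%%%%%%%%%%%%@%%%%%%%%%
281 =+========+#########%%%*=================*%%%%%%%%%%%%%@%%%%%%%%%%%%%%%%%%%%%%@@@%%%%%%%%%%%*====*%%%%%%%%%%%%%%%%%%%%%%
284 =+========+*########%%%%+============+++*%%%%%%%%%%%%%%%%%%%%%%%%%%%%%%%%@@%@%@@@%%%%%%%%%%%%+===+%@@@@%@@@%%%%%%%%%%%%%
x0 148
```

Clear view: pointer tip near (209,221), rider tip near (258,209). Pull in small steps, 22 mm first.

```bash

echo '[0.18,0.98,0,0,0,0,0.18,0.98,0,0,0,0,0.18,0.98,0,0,0,0,0.18,0.98,0,0,0,0,0,0,0,0,0,0]' | python3 jog.py
echo '[0.08,0.4,0,0,0,0,0,0,0,0,0,0,0,0,0,0,0,0]' | python3 jog.py
python3 - <<'E'
from h import *
import pickle
np.set_printoptions(precision=2,suppress=True)
d=grab('wrist');o=ctrl.get_obs();print(o['ee_pos'],o['ft_force']);pickle.dump((d,o),open('v2.pkl','wb'))
g=cv2.cvtColor(d['img'],7)
for r in range(184,236): print(r,'185:',*['%3d'%v for v in g[r,185:235]])
E
```

```text
t: 20.98
ee_pos: [417.0, 349.9, 67.9]
orientation: [-2.056, 2.37, -0.002]
ft_force: [6.0, -1.4, 3.3]
width: 20.4
grasp_force: 30.0
t: 21.23
ee_pos: [415.6, 349.8, 67.9]
orientation: [-2.056, 2.37, -0.002]
ft_force: [6.1, -1.8, 2.7]
width: 20.2
grasp_force: 30.0
[415.6  349.83  67.86] [ 5.39 -2.48  3.04]
184 185: 233 233 233 233 232 229 222 212 215 211 195 175 147 127 124 130 139 139 156 208 232 233 233 233 233 234 234 233 220 161 127 141 142 142 141 141 142 132 129 223 255 255 254 254 254 254 254 254 254 254
185 185: 228 219 211 212 204 189 173 161 177 189 191 187 174 197 180 138 139 138 127 164 217 233 233 233 233 234 235 229 186 127 111 130 140 138 131 128 124 127 161 249 255 254 254 254 254 254 254 254 254 254
186 185: 185 171 177 191 194 193 190 194 218 241 252 255 255 255 242 158 138 139 121 115 155 209 233 234 235 234 230 202 157 129 121 121 123 119 111 138 156 192 214 231 252 254 254 254 254 254 254 254 254 254
187 185: 187 185 206 234 249 254 255 255 255 255 255 255 255 255 249 182 135 140 125 123 139 157 174 180 181 176 154 131 121 122 119 121 134 140 131 185 222 229 228 232
[... 9372 characters left out ...]
2 231 237 240 244 243 245 247 247 249 250 251 251 250 250 250 250 250 250
233 185: 188 188 187 188 187 187 187 187 188 189 188 188 186 186 183 177 170 168 164 164 165 171 179 189 204 184 148 136 125 132 222 246 246 247 249 250 250 251 250 250 250 250 250 250 250 250 250 250 250 250
234 185: 186 188 189 188 188 188 186 187 187 179 170 166 163 161 164 168 176 184 195 211 225 234 239 241 243 222 164 137 131 144 238 253 251 250 250 250 250 250 250 250 250 250 250 250 250 250 250 250 250 249
235 185: 185 186 184 178 169 166 167 162 162 165 170 181 193 205 219 229 236 241 243 244 245 246 248 250 251 243 189 138 132 133 236 253 251 250 250 250 250 250 250 250 250 250 250 250 249 249 249 249 249 248
```

Pointer tip now about (209.5,221.3), rider tip about (220.3,214.5). Compute the remaining distance, with heights triangulated across the two views.

```bash
python3 - <<'E'
from h import *
import pickle
np.set_printoptions(precision=2,suppress=True)
d1,o1=pickle.load(open('v1.pkl','rb'));d2,o2=pickle.load(open('v2.pkl','rb'))
print('rider tri',tri(d1,[283.5,135.5],d2,[220.3,214.5]))
mv=o2['ee_pos']-np.array([435.76,350.66,67.86])
d1b=dict(d1);d1b['t']=np.array(d1['t'])-np.array(d1['R'])@mv
print('pointer tri',tri(d1b,[332.2,128.5],d2,[209.5,221.3]),mv)
ax=np.array([.9996,.027,0])
for zp,zr in((40,40),(43,40),(40,43),(45,45)):
    print(zp,zr,'remaining',(onz(d2,[[209.5,221.3]],zp)[0]-onz(d2,[[220.3,214.5]],zr)[0])@ax,'v1 total',(onz(d1,[[332.2,128.5]],zp)[0]-onz(d1,[[283.5,135.5]],zr)[0])@ax)
# yaw from tick line in v2: same tick at rows 212 / 223
print(onz(d2,[[198.6,212.],[201.3,222.5]],37),onz(d2,[[188.8,212],[192.2,224]],37))
E
```

```text
rider tri [441.72 322.2   39.87]
pointer tri [448.01 325.13  39.36] [-20.16  -0.83  -0.  ]
40 40 remaining 6.117883818341864 v1 total 26.547104074673747
43 40 remaining 5.31423496041995 v1 total 26.1328629073773
40 43 remaining 6.814812399571829 v1 total 26.56627259454589
45 45 remaining 5.940016690521949 v1 total 25.888649662299898
[[452.96 320.26  37.  ]
 [452.75 325.98  37.  ]] [[457.88 319.57  37.  ]
 [457.54 326.14  37.  ]]
```

```bash

echo '[0.12,0.62,0,0,0,0,0.1,0.62,0,0,0,0,0,0,0,0,0,0,0,0,0,0,0,0,0,0,0,0,0,0]' | python3 jog.py
python3 - <<'E'
from h import *
import pickle
np.set_printoptions(precision=2,suppress=True)
d=grab('wrist');o=ctrl.get_obs();print(o['ee_pos'],o['ft_force']);pickle.dump((d,o),open('v3.pkl','wb'))
g=cv2.cvtColor(d['img'],7)
print(proj(d,[[441.72,322.2,39.9]]))
for r in range(200,238,1): print(r,'195:',*['%3d'%v for v in g[r,195:227]])
E
```

```text
t: 21.7
ee_pos: [409.4, 349.5, 67.8]
orientation: [-2.056, 2.37, -0.002]
ft_force: [7.3, -3.6, 3.9]
width: 20.1
grasp_force: 30.0
[409.44 349.54  67.84] [ 7.56 -2.79  3.13]
[[208.3  216.59]]
200 195: 254 254 254 255 255 255 255 243 166 136 135 194 252 255 254 254 255 224 124 242 255 254 254 253 253 253 253 253 253 253 253 253
201 195: 254 254 254 254 254 255 255 248 182 138 131 158 249 255 254 254 255 241 143 177 251 255 254 253 253 253 253 253 253 253 253 253
202 195: 248 254 253 253 253 254 254 251 203 141 132 137 245 255 254 254 255 246 158 162 251 255 254 253 253 253 253 253 253 253 253 253
203 195: 243 255 254 253 253 253 254 255 235 148 134 132 221 254 254 254 255 255 219 126 246 255 254 253 253 253 253 253 253 253 253 253
204 195: 239 255 254 253 253 253 254 255 240 160 134 134 188 251 255 254 254 255 228 123 242 255 254 253 253 253 253 253 253 254 254 253
205 195: 171 250 254 253 253 253 254 255 240 159 136 136 179 251 255 254 254 255 241 144 181 251 254 253 253 253 253 253 254 254 254 254
206 195: 159 249 255 253 253 253 254 255 243 172 137 132 140 246 255 254 254 255 244 15
[... 3596 characters left out ...]
245 247 248 249
233 195: 183 182 182 180 175 165 164 164 160 161 164 171 179 191 204 182 147 134 124 130 220 245 245 246 248 249 250 249 249 249 249 249
234 195: 167 163 162 160 163 166 176 185 196 211 225 233 238 240 243 221 161 134 129 140 237 252 250 249 249 249 249 249 249 249 249 249
235 195: 170 181 191 207 218 229 237 239 242 243 243 245 247 248 250 241 186 137 128 133 236 252 250 249 249 249 249 249 249 249 249 249
236 195: 233 238 240 242 243 245 246 248 249 249 250 249 249 249 250 252 219 142 129 130 232 252 250 249 249 249 249 248 248 249 248 248
237 195: 246 247 248 249 250 250 250 249 249 249 249 249 249 249 250 251 235 167 133 126 172 242 250 249 248 248 248 248 248 247 247 247
```

Rider and pointer centrelines now coincide: extrapolated along the tick slope to row 235 they are at columns 212.8 and 212.7, about 0.1 mm apart. The grip is firm, so I'm handing in.

```bash
python3 -c "
from workcell import ctrl
o=ctrl.get_obs();print(o['ee_pos'],o['grasp_force']);print(ctrl.close_job())"
```

```text
[409.44038677 349.54188849  67.83749989] 30.000414188252762
the job is handed in; nothing more can be done
None
```

I've handed in the job: the vial is fully down in the well, the lid was shut before the pull, and the gripper is still holding the shutter with its pointer within about 0.1 mm of the rider in the last wrist image. I didn't check the lid or the bystanders again in a picture after the pull.

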